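# Sort desoldered power parts into specimen trays

### The arm

A 7-joint arm with a two-finger parallel gripper is mounted at the origin on the work surface. World frame = base frame: x ahead of the robot, y to its left, z up, the work surface at z = 0. Lengths are in mm, angles in rad, forces in N, time in s.
With the tool pointing down it reaches from about 350 to 900 mm from the base axis. Payload 19.9 kg.
Tool frame: the origin (TCP) lies at the very end of the fingers, on their centre line; the grasp point (between the pads) lies bot.grip_depth behind it (bot.grip_depth is the distance from the TCP to the grasp point, in mm); z points along the fingers, y is the direction in which the jaws open and shut (so a half turn about z gives the same grasp; the last joint's range is limited). The gripper opens to 85 mm and grips with 20 to 120 N. Pads are 22 mm wide; open, the fingers measure 114 mm over their backs; the gripper's body (76 mm by 85 mm) begins 54 mm behind the grasp point. The pads swing forward as they close: fully open they stand 13 mm farther back than shut.
Start: joints at [-1.319, 0.417, -0.01, 1.614, 0.005, 1.111, -0.053], TCP at [180.984, 598.202, 231.26] pointing down, gripper open.
Joint ranges: [-2.81, 2.81], [-0.39, 2.02], [-1.27, 1.25], [0.06, 2.57], [-1.19, 4.33], [0.19, 2], [-2.82, 2.82]. Speed limits (rad/s): [1.89, 1.89, 2.39, 2.39, 3.01, 3.01, 3.01].

### API

Orientations are given as [roll, pitch, yaw] about the fixed x, y, z axes, in that order (R = Rz(yaw) Ry(pitch) Rx(roll)).
In Python, from cell import bot gives the robot as it stands. Calls block until the motion is done:
- bot.move_to(position, orientation): joint-space move of the TCP to a pose.
- bot.move_straight(position, max_speed=150, rot=None): straight line of the TCP; rot=None keeps the orientation; max_speed is the mean speed in mm/s.
- bot.move_j(angles): joint-space move.
- bot.command_gripper(opening): finger opening in mm; the grip force is fixed at half the most; returns when the fingers have stopped.
- bot.hold(seconds).
- bot.inverse_kinematics(position, orientation): joint angles nearest the present ones, or None.
- bot.get_image(name): name is "side" or "top"; returns a dict with "pixels" (400x640x3 uint8, blue, green, red), "range_z" (400x640 float32, mm along the optical axis (not along the pixel's ray), 0 where there is no reading), "K" (3x3 intrinsics, pixels), "origin" and "attitude" of the camera in the world. Camera axes: x right, y up, looking along -z (the intrinsics and any distortion apply to the point x, -y, -z); pixel columns grow to the right and rows downward; lengths in mm; the calibration is good to about 2 mm. A picture is of the moment at which its call begins.
A pose or a line that the arm cannot do raises bot.MotionError and nothing moves.
- bot.sign_off(): hands the job in, once; it reports no verdict.
Readings, each from a call of its own:
- bot.get_clock(): time.
- bot.get_qpos(): joint angles.
- bot.get_qd(): joint speeds.
- bot.get_joint_efforts(): joint torques, N m.
- bot.get_tcp_pos(): TCP position.
- bot.get_orientation(): TCP orientation.
- bot.get_contact_force(): force on the tool from outside, world axes, zero at the start.
- bot.get_torque(): the same for the moment, N m.
- bot.get_grip_width(): finger opening in mm.
Only numpy, scipy, OpenCV 4.12 (cv2) and the standard library are available. Lean on these libraries where they do the work, as an engineer would, in place of code of your own. Each camera call takes 0.05 s, during which the arm holds its last target. There are 200 camera calls.

### The job

Sort the five desoldered parts from the blue mat into the three grey trays: each tray has a specimen of its kind fixed on its ledge (a capacitor, a finned heatsink or a wound ring choke), and each loose part goes into the tray of its own kind. Stand every part upright and flat on the floor of a bay, never two in one bay, and leave the jar and the solder spool where they stand.

Things in the scene. Friction and masses are not known exactly. Their poses are not given: they have to be found in the camera images.
- cap_large: Loose. Large electrolytic capacitor, an upright black cylinder with a silver top, 35 mm in diameter, 45 mm high. Origin: centre of its underside; z up.
- cap_small: Loose. Small electrolytic capacitor, an upright black cylinder with a silver top, 22 mm in diameter, 36 mm high. Origin: centre of its underside; z up.
- sink_long: Loose. Long bare aluminium heatsink, fins upward: 60 mm along its x, 34 mm across its y, 36 mm high; the fins run along x, and the outermost fins are its flat y faces, firm to grip. Origin: centre of its underside; z up.
- sink_short: Loose. Short bare aluminium heatsink, fins upward: 32 mm along its x, 28 mm across its y, 36 mm high; the fins run along x, and the outermost fins are its flat y faces, firm to grip. Origin: centre of its underside; z up.
- choke: Loose. Ring choke: a ring wound with copper wire on a black round foot 9 mm high, axis upright; 46 mm in outer diameter, 35 mm high in all, hole 18 mm. Grip it across the outside of the ring, any way round. Origin: centre of its underside; z up.
- tray_caps: Fixed grey tray for capacitors. Origin: underside, middle of the divider between its two bays; x points to the specimen ledge, z up. Bays 90 (x) by 76 mm (y) inside, centred at x 0, y +40 and -40 mm. Floor 3 mm thick; walls and divider 4 mm thick, tops at 12 mm. Ledge x 49 to 91 mm, 12 mm high, carrying at x 70, y 0 a fixed capacitor 26 mm wide, top at 40 mm.
- tray_sinks: Fixed. Grey tray for heatsinks, of the same make and with the same origin, axes and sizes as tray_caps. Its specimen on the ledge is a small finned aluminium heatsink, 26 mm (x) by 46 mm (y), its top at 34 mm.
- tray_chokes: Fixed. Grey tray for chokes, of the same make and with the same origin, axes and sizes as tray_caps. Its specimen on the ledge is a small copper-wound ring choke, 34 mm in diameter, its top at 32 mm.
- jar: Loose bystander, to be left alone. Amber jar with a white cap, 44 mm in diameter, 55 mm high. Origin: centre of its underside.
- spool: Loose bystander, to be left alone. Solder spool standing on its flange: white flanges, bright metal wire, black hub, 54 mm in diameter, 38 mm high. Origin: centre of its underside.
Things that resemble listed ones, but are neither listed nor needed, are in the scene too. Leave any purple look-alike of the sink_short alone.

How it is judged (in metres and radians):
At the end, for the whole second after the job is handed in: Capacitors in the two bays of tray_caps (one each), heatsinks likewise in tray_sinks, choke in either bay of tray_chokes; each upright within 7 degrees, underside within 5 mm of the bay floor, inside the walls, released, at rest. Jar and spool upright within 30 mm of their start (x of cap_large in the frame of tray_caps between -0.045 and 0.045 m and y of cap_large in the frame of tray_caps between -0.078 and 0.078 m and z of cap_large in the frame of tray_caps between -0.001 and 0.008 m and angle between each of cap_large, cap_small, sink_long, sink_short, choke's own z axis and vertical below 0.12 rad and linear speed of each of cap_large, cap_small, sink_long, sink_short, choke below 0.03 m/s and angular speed of each of cap_large, cap_small, sink_long, sink_short, choke below 0.4 rad/s and x of cap_small in the frame of tray_caps between -0.045 and 0.045 m and y of cap_small in the frame of tray_caps between -0.078 and 0.078 m and z of cap_small in the frame of tray_caps between -0.001 and 0.008 m and x of sink_long in the frame of tray_sinks between -0.045 and 0.045 m and y of sink_long in the frame of tray_sinks between -0.078 and 0.078 m and z of sink_long in the frame of tray_sinks between -0.001 and 0.008 m and x of sink_short in the frame of tray_sinks between -0.045 and 0.045 m and y of sink_short in the frame of tray_sinks between -0.078 and 0.078 m and z of sink_short in the frame of tray_sinks between -0.001 and 0.008 m and x of choke in the frame of tray_chokes between -0.045 and 0.045 m and y of choke in the frame of tray_chokes between -0.078 and 0.078 m and z of choke in the frame of tray_chokes between -0.001 and 0.008 m and ((y of cap_large in the frame of tray_caps above 0.005 m and y of cap_small in the frame of tray_caps below -0.005 m) or (y of cap_large in the frame of tray_caps below -0.005 m and y of cap_small in the frame of tray_caps above 0.005 m)) and ((y of sink_long in the frame of tray_sinks above 0.005 m and y of sink_short in the frame of tray_sinks below -0.005 m) or (y of sink_long in the frame of tray_sinks below -0.005 m and y of sink_short in the frame of tray_sinks above 0.005 m)) and not (distance of jar from where it was at the start of the episode above 0.03 m or angle between jar's own z axis and vertical above 0.5 rad) and not (distance of spool from where it was at the start of the episode above 0.03 m or angle between spool's own z axis and vertical above 0.5 rad)); the robot touches nothing.
It fails at once if the jar is pushed more than 30 mm or knocked over (distance of jar from where it was at the start of the episode above 0.03 m or angle between jar's own z axis and vertical above 0.5 rad).
It fails at once if the spool is pushed more than 30 mm or knocked over (distance of spool from where it was at the start of the episode above 0.03 m or angle between spool's own z axis and vertical above 0.5 rad).
It also fails if it takes over 99 s, if anything falls off the work surface, if the arm or the gripper's body presses on something with over 40 N, if the wrist force passes 120 N, or if a joint passes its speed limit or range.

## Working session

There is one attempt and no reset: what is moved stays moved. The work goes in short steps, each a Python script; the robot and the scene stay as the last script left them, time stands still between calls to the robot, and variables do not carry over. Pictures are saved under pics/ and viewed, about 12 in all and at most 16, crops included, and the job is handed in when it is done.

```bash
ls; mkdir -p pics
python3 - <<'E'
from cell import bot
import cv2,numpy as np
for n in("top","side"):
    d=bot.get_image(n); cv2.imwrite(f"pics/{n}0.png",d["pixels"]); np.savez(f"{n}0.npz",**d)
    print(n,d["K"],d["origin"],d["attitude"],[k for k in d])
print(bot.grip_depth,bot.get_clock(),bot.get_orientation())
E
```

```text
pics
top [[421.75223844   0.         319.1569533 ]
 [  0.         421.75223844 192.91475382]
 [  0.           0.           1.        ]] [ 372.23923067  -13.73145897 1210.8957661 ] [ 0.12920905  0.00824852 -1.56583054] ['pixels', 'range_z', 'K', 'origin', 'attitude']
side [[488.18796899   0.         320.38524027]
 [  0.         488.18796899 198.05400016]
 [  0.           0.           1.        ]] [345.04060483 881.61678608 603.8340282 ] [ 1.01143295  0.00857523 -2.92082505] ['pixels', 'range_z', 'K', 'origin', 'attitude']
18.700000000000003 0.1 [-3.14044520e+00  8.11815537e-05  2.84779154e+00]
```

View pics/top0.png

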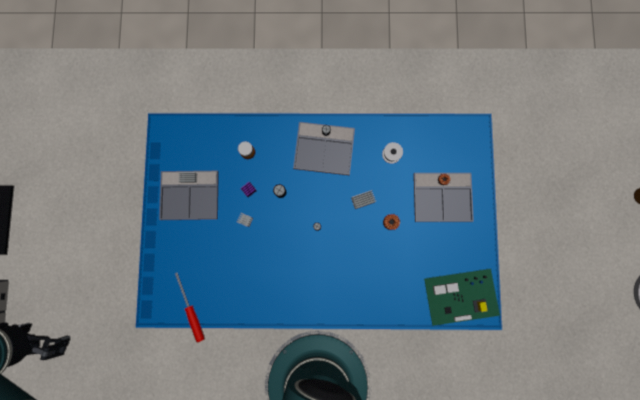

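View pics/side0.png

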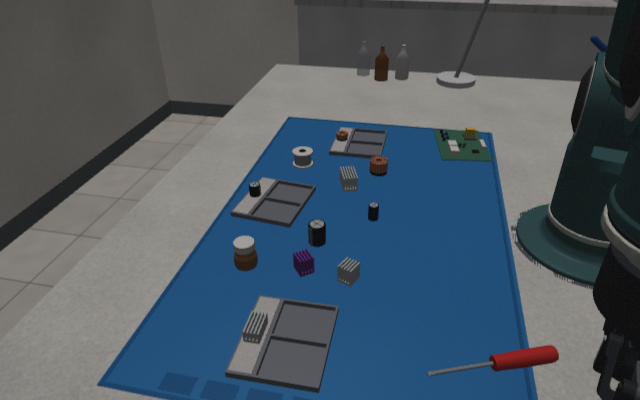

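The top view (image up = +x, right = −y) shows the sink tray at (189,196), caps tray at (324,149) and choke tray at (443,197). The loose parts are cap_large (280,190), cap_small (317,227), sink_short (244,220), sink_long (363,199) and choke (391,222). To be left alone: the jar (246,150), spool (392,152) and purple block (248,189). The side view confirms that everything is upright. I'll locate them from the depth.

```bash
cat > vis.py <<'E'
import numpy as np,cv2
from scipy.spatial.transform import Rotation as R
def cloud(d):
    "world xyz (mm) of every pixel"
    K=d["K"];z=d["range_z"].astype(float);v,u=np.mgrid[:400,:640]
    p=np.stack([(u-K[0,2])/K[0,0]*z,-(v-K[1,2])/K[1,1]*z,-z],-1)
    return p@R.from_euler("xyz",d["attitude"]).as_matrix().T+d["origin"]
def ray(d,u,v,h):
    K=d["K"];r=np.stack([(u-K[0,2])/K[0,0],-(v-K[1,2])/K[1,1],-np.ones_like(u)],-1)@R.from_euler("xyz",d["attitude"]).as_matrix().T
    return d["origin"]+r*((h-d["origin"][2])/r[...,2])[...,None]
PARTS=dict(cap_large=(280,190,45),cap_small=(317,227,36),sink_long=(363,199,36),sink_short=(244,220,36),choke=(391,222,35),jar=(246,150,55),spool=(392,152,38),purple=(248,189,36))
def blob(P,u,v,h,s=17,lo=None):
    "top-surface points around pixel -> centre, size, angle of min rect"
    Q=P[v-s:v+s,u-s:u+s].reshape(-1,3);lo=h-8 if lo is None else lo
    Q=Q[(Q[:,2]>lo)&(Q[:,2]<h+8)]
    return Q,cv2.minAreaRect(Q[:,:2].astype(np.float32))
E
python3 - <<'E'
from vis import *
T=dict(np.load("top0.npz"));S=dict(np.load("side0.npz"));P=cloud(T)
b=P[260:300,250:420].reshape(-1,3);print("mat z",np.median(b[:,2]),b[:,2].std())
for n,(u,v,h) in PARTS.items():
    Q,r=blob(P,u,v,h);print(n,len(Q),Q.mean(0).round(1),[np.round(x,1) for x in r])
g=T["pixels"].astype(int)
neut=(g.max(2)-g.min(2)<30).astype(np.uint8)
neut[:116]=0;neut[326:]=0;neut[:,:152]=0;neut[:,490:]=0
for c in cv2.findContours(neut,0,2)[0]:
    if cv2.contourArea(c)>1200:
        w=ray(T,c[:,0,0].astype(float),c[:,0,1].astype(float),12.)[:,:2]
        print("tray",[np.round(x,2) for x in cv2.minAreaRect(w.astype(np.float32))],cv2.boundingRect(c))
img=cv2.resize(T["pixels"][110:245,150:490],None,fx=2.3,fy=2.3,interpolation=cv2.INTER_CUBIC);cv2.imwrite("pics/crop.png",img)
E
```

```text
mat z 0.146603977236623 71.84073291044632
cap_large 119 [533.2 108.2  44.6] [array([533.2, 108.4]), array([33.1, 32.6]), np.float64(27.5)]
cap_small 47 [433.    2.4  35.1] [array([433.4,   2.3]), array([19.6, 16.8]), np.float64(0.3)]
sink_long 166 [ 509.8 -127.5   34.9] [array([ 510.3, -128.9]), array([33.9, 60.4]), np.float64(19.3)]
sink_short 70 [451.5 206.8  34.5] [array([451.7, 206.8]), array([32.5, 27.7]), np.float64(66.8)]
choke 173 [ 447.  -206.4   34.5] [array([ 447. , -206.3]), array([39.2, 44. ]), np.float64(0.9)]
jar 159 [649.7 205.   54.1] [array([650.5, 205.7]), array([38.2, 38.3]), np.float64(41.2)]
spool 277 [ 645.6 -213.1   37.5] [array([ 646.2, -212.9]), array([52.5, 51.4]), np.float64(46.9)]
purple 86 [538.5 198.6  33.9] [array([538. , 198.5]), array([28. , 31.5]), np.float64(37.7)]
tray [array([ 519.54, -355.58]), array([135.31, 162.67]), np.float64(0.25)] (414, 173, 59, 48)
tray [array([521.58, 371.81]), array([137.35, 163.21]), np.float64(1.29)] (160, 171, 58, 49)
tray [array([659.48, -15.5 ]), array([160.29, 138.71]), np.float64(83.53)] (294, 123, 60, 52)
```

View pics/crop.png

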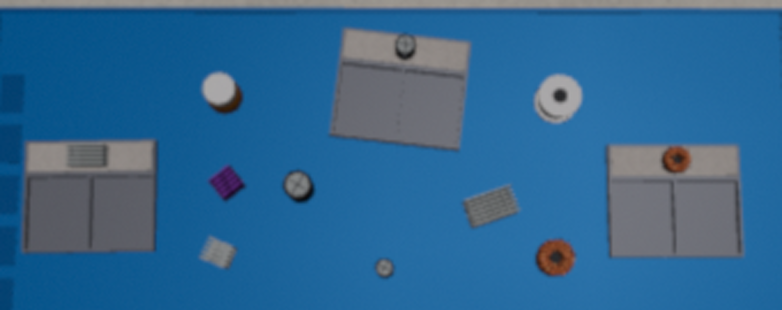

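The crop agrees with the depth: each tray has its ledge toward +x, and the caps tray is turned by about −6.5°. Next I'll check the fin direction of sink_short in the side view and check IK for every pose.

```bash
cat > plan.py <<'E'
import numpy as np
from cell import bot
def bay(o,yaw,y): c,s=np.cos(yaw),np.sin(yaw); return np.array([o[0]-s*y,o[1]+c*y])
d=np.radians
TR=dict(caps=((638.6,-13.1),d(-6.5)),sinks=((500.6,371.8),d(1.3)),chokes=((498.5,-355.6),d(.25)))
# name: pick xy, jaw angle, pregrasp opening, TCP height above underside, tray, bay y, part width
J=dict(choke=((447,-206.3),d(90),68,9,"chokes",40,46),
 sink_long=((510,-128.5),d(19.3),60,9,"sinks",-40,34),
 sink_short=((451.6,206.8),d(-23.2),52,9,"sinks",40,28),
 cap_large=((533.2,108.3),d(83.5),60,12,"caps",40,35),
 cap_small=((433.2,2.3),d(83.5),46,9,"caps",-40,22))
def near(jaw):
    "tool yaw for a jaw direction; the half turn that suits the wrist"
    return min((jaw+np.pi/2+k*np.pi for k in(-2,-1,0,1)),key=lambda a:abs(a-d(160)))
E
python3 - <<'E'
from plan import *;import cv2
for n,(xy,j,op,h,t,y,w) in J.items():
    o,a=TR[t];b=bay(o,a,y)
    for p,jj in((xy,j),(b,a+np.pi/2)):
      for z in(h,120):
        for f in(0,np.pi):
          q=bot.inverse_kinematics([*p,z],[np.pi,0,near(jj)+f]);print(n,np.round(p),z,round(near(jj)+f,2),None if q is None else np.round(q,2))
S=cv2.imread("pics/side0.png");T=cv2.imread("pics/top0.png")
f=lambda I:cv2.resize(I,(390,390),interpolation=cv2.INTER_CUBIC)
cv2.imwrite("pics/fins.png",np.hstack([f(S[240:300,320:380]),f(T[205:235,229:259])]))
E
```

```text
choke [ 447. -206.] 9 3.14 [-0.03  0.59  0.49  2.09 -0.5   0.58  2.39]
choke [ 447. -206.] 9 6.28 [-0.03  0.59  0.49  2.09 -0.5   0.57 -0.76]
choke [ 447. -206.] 120 3.14 [-0.41  0.51  0.97  2.06 -0.56  0.86  2.46]
choke [ 447. -206.] 120 6.28 [-0.31  0.45  0.83  2.06 -0.45  0.82 -0.78]
choke [ 498. -316.] 9 3.15 [ 0.07  0.74  0.59  1.85 -0.6   0.73  2.57]
choke [ 498. -316.] 9 6.29 [ 0.18  0.7   0.44  1.85 -0.44  0.69 -0.69]
choke [ 498. -316.] 120 3.15 [-0.18  0.7   0.98  1.82 -0.69  1.    2.66]
choke [ 498. -316.] 120 6.29 [-0.1   0.63  0.84  1.82 -0.57  0.95 -0.58]
sink_long [ 510. -128.] 9 1.91 [-0.36  0.7   0.7   2.02 -0.71  0.69  1.14]
sink_long [ 510. -128.] 9 5.05 [-0.6   0.93  1.08  2.02 -1.09  0.92 -1.71]
sink_long [ 510. -128.] 120 1.91 [-0.59  0.61  1.03  1.98 -0.66  0.93  1.11]
sink_long [ 510. -128.] 120 5.05 [-0.63  0.64  1.08  1.98 -0.71  0.96 -1.99]
sink_long [502. 332.] 9 3.16 [-0.67  0.66  0.05  1.81 -0.05  0.67  1.  ]
sink_long [502. 332.] 9 6.31 [-1.02  0.73  0.52  1.82 -0.52  0.73 -1.76]
sink_long [502. 332.] 120 3.16 [-0.7   0.5   0.08  1.77 -0.05  0.87  1.  ]
[... 1163 characters left out ...]
59  0.37  1.67 -0.25  0.93  1.57]
cap_large [643.  27.] 120 6.17 [-0.58  0.67  0.7   1.67 -0.51  0.98 -1.38]
cap_small [433.   2.] 9 3.03 [-0.39  0.49  0.37  2.23 -0.38  0.48  1.74]
cap_small [433.   2.] 9 6.17 [-0.66  0.58  0.7   2.24 -0.73  0.56 -1.09]
cap_small [433.   2.] 120 3.03 [-0.57  0.27  0.56  2.19 -0.21  0.74  1.59]
cap_small [433.   2.] 120 6.17 [-0.83  0.34  0.87  2.19 -0.37  0.76 -1.39]
cap_small [634. -53.] 9 3.03 [-0.21  0.74  0.34  1.72 -0.34  0.74  1.76]
cap_small [634. -53.] 9 6.17 [-0.45  0.84  0.7   1.73 -0.7   0.84 -1.11]
cap_small [634. -53.] 120 3.03 [-0.34  0.61  0.52  1.69 -0.36  0.94  1.78]
cap_small [634. -53.] 120 6.17 [-0.49  0.68  0.76  1.69 -0.55  0.99 -1.22]
```

View pics/fins.png

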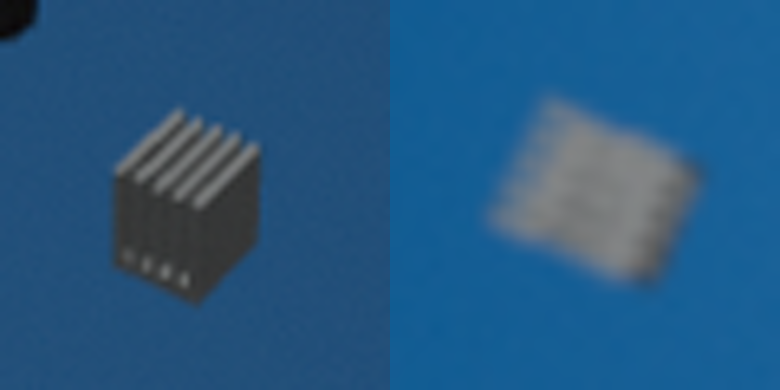

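Fins run along 66.8°, since they slope up-right in the side crop from (115,170) to (180,110), so the planned grasp is right. Starting with sink_short.

```bash
cat >> plan.py <<'E'
import cv2
H=110
def shot(n,name="top"):
    im=bot.get_image(name);np.savez(n+".npz",**im);cv2.imwrite(f"pics/{n}.png",im["pixels"])
def do(n):
    xy,j,op,h,t,y,w=J[n];o,a=TR[t];b=bay(o,a,y)
    bot.move_to([*xy,H],[np.pi,0,near(j)]);bot.command_gripper(op)
    bot.move_straight([*xy,h],200);bot.command_gripper(0)
    g=bot.get_grip_width();print(n,"grip",round(g,1),"want",w,"t",bot.get_clock())
    bot.move_straight([*xy,H],200)
    if abs(bot.get_grip_width()-w)>4: print("BAD GRIP",bot.get_grip_width());return False
    bot.move_to([*b,H],[np.pi,0,near(a+np.pi/2)])
    f0=np.array(bot.get_contact_force())
    bot.move_straight([*b,h+15],250);bot.move_straight([*b,h+4.0],60)
    print("width",round(bot.get_grip_width(),1),"dF",np.round(np.array(bot.get_contact_force())-f0,1))
    bot.command_gripper(w+12);bot.move_straight([*b,H],250);print("t",bot.get_clock());return True
E
python3 - <<'E'
from plan import *
do("sink_short");shot("a_side","side");shot("a_top")
E
```

```text
sink_short grip 27.5 want 28 t 3.5833
width 27.1 dF [-0.8 -0.1 -0.3]
t 7.1
```

View pics/a_side.png

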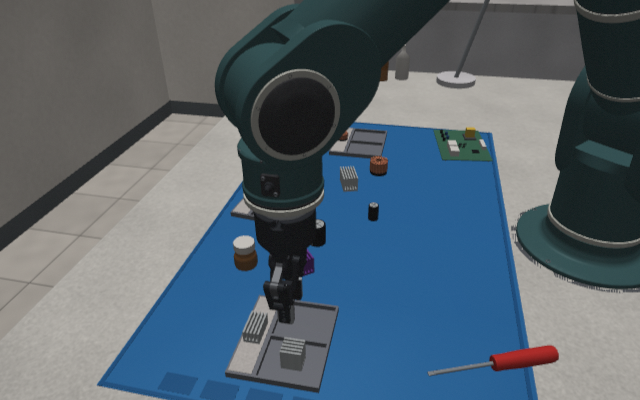

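sink_short stands upright in the near-camera bay at (292,353). The procedure works and took 7 s, so I'll do the rest, stopping on any bad grip.

Run:
```python
from plan import *
for n in("cap_large","cap_small","sink_long","choke"):
    if not do(n): break
bot.move_to([420,-150,300],[np.pi,0,np.pi]);shot("b_side","side");shot("b_top")
```

```text
cap_large grip 33.7 want 35 t 9.6917
width 33.6 dF [0.1 0.5 1.5]
t 12.5667
cap_small grip 20.3 want 22 t 14.6417
width 19.8 dF [ 0.1 -0.3  0.4]
t 17.8
sink_long grip 33.0 want 34 t 20.0083
width 33.1 dF [ 0.3 -0.  -0.4]
t 24.0
choke grip 42.7 want 46 t 27.3167
width 42.6 dF [0.7 0.3 3.7]
t 30.1917
```

View pics/b_side.png

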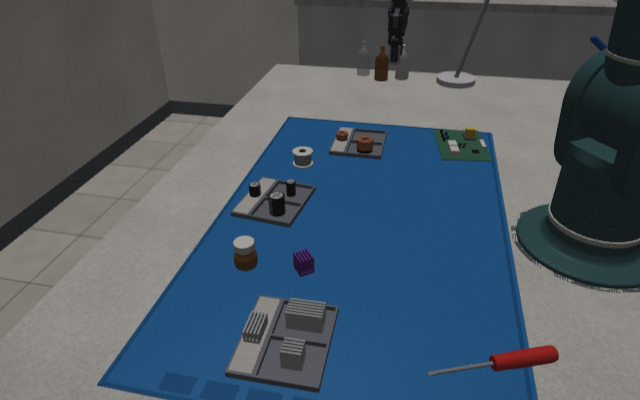

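View pics/b_top.png

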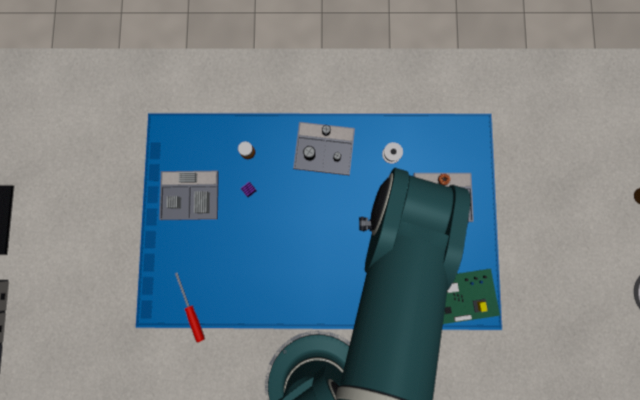

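All five parts look upright: caps at (277,204)/(290,188), sinks at (305,315)/(292,353) and choke at (365,144) in the side view. The jar, spool and purple block haven't moved. The arm hides the choke from above, so I'll move it away and check the numbers.

Run:
```python
from plan import *;from vis import *
print(bot.get_tcp_pos(),bot.get_orientation())
bot.move_j([-1.319,0.417,-0.01,1.614,0.005,1.111,-0.053]);bot.hold(.3)
im=bot.get_image("top");np.savez("c_top.npz",**im);P=cloud(im)
X=P.reshape(-1,3)
for n,(xy,j,op,h,t,y,w) in J.items():
    o,a=TR[t];b=bay(o,a,y);top=dict(cap_large=45,cap_small=36,choke=35).get(n,36)
    m=(np.hypot(*(X[:,:2]-b).T)<36)&(X[:,2]>top-5)&(X[:,2]<top+12);Q=X[m]
    c=np.array(cv2.minAreaRect(Q[:,:2].astype(np.float32))[0])-o
    loc=[c@[np.cos(a),np.sin(a)],c@[-np.sin(a),np.cos(a)]]
    A=np.c_[Q[:,:2]-Q[:,:2].mean(0),np.ones(len(Q))];k=np.linalg.lstsq(A,Q[:,2],rcond=None)[0]
    print(n,len(Q),"local",np.round(loc,1),"underside z",round(np.percentile(Q[:,2],80)-top,1),"tilt",np.round(k[:2],3))
for n in("jar","spool"):
    Q,r=blob(P,*PARTS[n]);print(n,Q.mean(0).round(1))
print(bot.get_clock(),bot.get_contact_force())
```

```text
[ 420.07293297 -150.45541489  299.37454774] [-3.14045860e+00 -1.42244615e-03  3.14077936e+00]
choke 180 local [ 0.7 39.8] underside z 4.3 tilt [ 0.027 -0.02 ]
sink_long 226 local [ -0.8 -41.6] underside z 2.9 tilt [ 0.005 -0.028]
sink_short 106 local [ 0.5 38.2] underside z 4.1 tilt [-0.013  0.019]
cap_large 123 local [-0.7 38.9] underside z 4.7 tilt [ 0.018 -0.014]
cap_small 49 local [ -1.7 -41.7] underside z 4.6 tilt [0.166 0.112]
jar [649.3 204.9  53.8]
spool [ 645.6 -213.1   37.4]
34.45 [ 0.49356347 -0.48768958 -0.34335885]
```

Everything is centred and resting on the floors. The cap_small tilt estimate of 0.2 rad is suspicious, although it comes from only 49 points including edge pixels, so I'll take a closer look.

Run:
```python
from plan import *;from vis import *
T=dict(np.load("c_top.npz"));o,a=TR["caps"];b=bay(o,a,-40)
for f,c in(("c_top",b),("top0",np.array([433.2,2.3]))):
    X=cloud(dict(np.load(f+".npz"))).reshape(-1,3)
    Q=X[(np.hypot(*(X[:,:2]-c).T)<8)&(X[:,2]>25)];A=np.c_[Q[:,:2]-Q[:,:2].mean(0),np.ones(len(Q))]
    print(f,len(Q),np.linalg.lstsq(A,Q[:,2],rcond=None)[0].round(3),Q[:,2].std())
S=cv2.imread("pics/b_side.png")
f=lambda I:cv2.resize(I,(390,390),interpolation=cv2.INTER_CUBIC)
cv2.imwrite("pics/caps.png",np.hstack([f(S[165:225,240:300]),f(T["pixels"][120:180,294:354])]))
```

```text
c_top 24 [ 0.077  0.078 39.705] 2.1139487212877213
top0 26 [ 0.109 -0.24  35.604] 2.1677633477727616
```

View pics/caps.png

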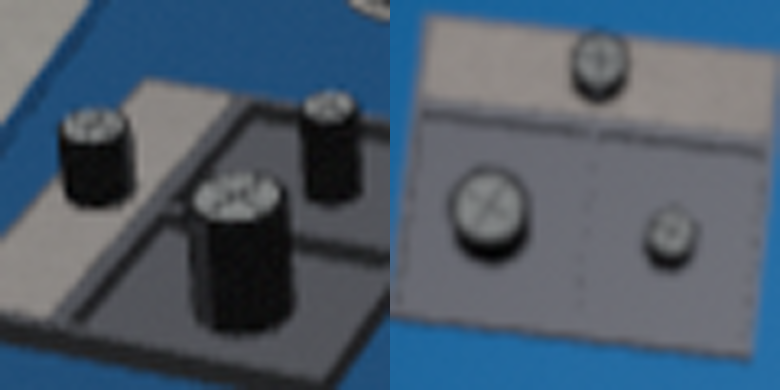

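The slope is depth noise of about 2 mm. The same fit gave an even larger slope on the cap as it stood at the start. In the crop both caps stand upright, parallel to the fixed specimen. Handing in.

```bash
python3 -c "
from cell import bot
bot.sign_off();print(bot.get_clock())"
```

```text
the job is handed in; nothing more can be done
the job is handed in; nothing more can be done
```

All five parts are in their trays, one per bay, and I handed the job in at about 34.5 s on the robot clock. The call reports no verdict.

- **Placing:** In the last top-view check every part was within 2 mm of its bay centre. Undersides measured 2.9–4.7 mm against the 3 mm floor.
- **Bystanders:** The jar and spool read within 1 mm of where they started. The purple look-alike was not touched.
- **Check that disagreed:** The depth fit gave cap_small a tilt of about 0.2 rad, over the 0.12 limit. Refitted on the cap's inner points it gave about 0.11 rad. The same fit gave 0.26 rad on the cap before I moved it, so I took it as depth noise of about 2 mm. In the side view cap_small stands upright, parallel to the fixed specimen.
- **Grip widths:** They read 0.5–3.3 mm under the nominal sizes, most on the choke (42.7 mm against 46 mm). No part slipped.

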